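# Shim the potting tray level

## Task

The potting tray must stand level before the resin goes in. Lay the yellow spirit level across the tray's two long rims, crosswise from the low side to the high side, and let go of it. Then push the wooden wedge, thin end first, in under the tray's low side until the level's bubble stands between its two lines, leaving the tray resting on the wedge and not shoving it out of its place.

Things in the scene. Friction and masses are not known exactly. Their poses are not given: they have to be found in the camera images.
- tray: Aluminium potting tray, loose, 1.0 kg with the green board fixed in it: open box 150 (its x) x 270 (its y) x 34 high, walls 8 thick. Origin: centre of its underside; rim at z = 34, the board stays below it. Its +x side stands on two rubber feet, screwed out by an unknown 14 to 18 mm, its -x side, the low one, on two bare 8 mm studs (x = -58, y = +-108). At the start it leans 0.05 to 0.1 rad.
- tray_low_edge (a point): Middle of the lower edge of the tray's low side (tray x = -75, y = 0, z = 0). Tray and wedge stand on a flat grey mat, 2 mm thick, fixed on the bench. At the start this edge is about 7 mm above the mat, with room for the wedge 90 mm to either side before the studs; the tray is level when it is as far above the mat as the rubber feet are long (14 to 18 mm, so 60 to 84 mm of wedge under it).
- level: Yellow spirit level with black ends, 190 (its x) x 24 (its y) x 43 high, 0.15 to 0.25 kg, loose, standing upright on the bench. Origin: centre of its underside. Its sides are plain below z = 30: grip it across the 24 mm. The vial lies along x in the middle of its top, in a green window; either way round will do.
- bubble (a joint): Offset in m of the level's white bubble (17 mm long) from the middle of the vial, along the level's +x; -0.017 to 0.017 are the ends. It goes to the higher end, 3.3 mm for each 0.01 rad of lean, and takes about 1 s to settle. Two black lines stand 11.5 mm either side of the middle: the bubble is between them within 3 mm of 0.
- wedge: Hardwood wedge, loose, 0.07 to 0.12 kg, 160 long (its x) x 48 wide (its y). Origin: centre of its flat underside. The top rises 1 in 6 from 4 mm at the thin end (x = +80) to 30.7 mm at the thick end (x = -80). It starts before the tray's low side, thin end towards it. Pushing it in under the tray takes up to 12 N; it stays where it is left.

How it is judged:
By the outcome, as a careful person would: the job done as asked, in the order asked, and still so for the second after the job is handed in, with the robot touching nothing.
It also fails if it takes over 72 s, if anything falls off the work surface, if the arm or the gripper's body presses on something with over 40 N, if the wrist force passes 120 N, or if a joint passes its speed limit or range.

## Robot

A 6-joint arm with a two-finger parallel gripper is mounted at the origin on a cart in front of the work surface, level with it; the furniture and walls round the work are solid. World frame = base frame: x ahead of the robot, y to its left, z up, the work surface at z = 0. Lengths are in mm, angles in rad, forces in N, time in s.
With the tool pointing down it reaches from about 300 to 750 mm from the base axis. Payload 8.5 kg.
Tool frame: the origin (TCP) lies on the mounting face of the last link; the fingertips stand 173 mm ahead of it and the grasp point (between the pads) lies 155 mm ahead of it (manip.tcp_to_grasp is the distance from the TCP to the grasp point, in mm); z points along the fingers, y is the line along which they close (so a half turn about z gives the same grasp; the last joint's range is limited). The gripper opens to 85 mm and grips with 20 to 120 N. Pads are 22 mm wide; open, the fingers measure 114 mm over their backs; the gripper's body (76 mm by 85 mm) begins 54 mm behind the grasp point. The pads swing forward as they close: fully open they stand 13 mm farther back than shut.
Start: joints at [-1.402, 0.381, 1.297, -0, 1.464, -0.215], TCP at [205.939, -509.972, 404.722] pointing down, gripper open.
Joint ranges: [-3.11, 3.11], [-0.89, 2.33], [0.22, 2.48], [-1.42, 4.56], [0.17, 2.85], [-2.88, 2.88]. Speed limits (rad/s): [2.39, 2.39, 3.14, 3.14, 3.14, 3.14].

## Interface

Orientations are given as a 3x3 rotation matrix whose columns are the frame's x, y, z axes.
In Python, from plant import manip gives the robot as it stands.
- The arm moves only by the tool drive_tool, never from a script. Its argument "deltas" is one flat list of numbers, 7 for each row, row after row: the shift along the tool's x, y, z in m, then the turn, a rotation vector about the tool's x, y, z in rad, then the closure, from 0 (fully open) to 1 (shut). A call has 1 to 10 rows; each row shifts and turns the commanded pose from where the row before left it, along the tool's axes as they then stand; what a row does not reach is not made up. A row lasts 1/8 s, in which the tool goes at most 62.5 mm and 10.7 degrees, less where a joint would pass 70% of its speed; a pose out of reach is approached as far as the arm can. A call is refused whole if a number of a shift passes 0.0625 or a number of a turn 0.188, either way. A call with a gripper value outside its range is refused whole. The fingers move at their own pace and stop on an object; "grip_force" is the grip in N (left out, the last holds). Time passes only in rows, so rows that do not move let the fingers close. It gives the time, the measured TCP pose, the force, the opening and the grip force at its end, in the units of the state.
- manip.observe(): the state, without advancing time (a new reading comes with each control period).
- manip.capture(name): name is "side" or "top"; returns the picture (480x640x3 uint8, red, green, blue); there is no depth.
- manip.calibration(name): a dict with "fx", "fy", "cx", "cy" (pixels), "pose" (4x4, takes a point from camera to world coordinates). Camera axes: x right, y up, looking along -z (the intrinsics and any distortion apply to the point x, -y, -z); pixel columns grow to the right and rows downward; lengths in mm; the calibration is good to about 2 mm. A picture is of the moment at which its call begins. calibration takes no time and is no camera call.
- manip.job_done(): hands the job in; it is judged then, once.
The state is a dict: "clock": time; "joint_pos": joint angles; "joint_vel": joint speeds; "tau": joint torques, N m; "tool_pos": TCP position; "tcp_rot": TCP orientation; "wrist_force": force on the tool from outside, world axes, zero at the start; "torque": the same for the moment, N m; "width": finger opening in mm; "gripper_force": force on a finger pad.
Only numpy, scipy, OpenCV 4.12 (cv2) and the standard library are available. Lean on these libraries where they do the work, as an engineer would, in place of code of your own. Each camera call takes 0.05 s, during which the arm holds its last target. There are 200 camera calls.

## Working session

There is one attempt and no reset: what is moved stays moved. The work goes in short steps, Python scripts to look and compute and a tool call to move; the robot and the scene stay as the last step left them, time stands still between calls to the robot, and variables do not carry over. Pictures are saved under pics/ and viewed, at most 10 in all, crops included, and the job is handed in when it is done.

Besides the shell and the picture viewer there is one more tool, called after "Request:" as name(argument=value, ...) on one line, values as JSON. drive_tool: Moves the arm, as the interface text tells. Its arguments: {"type":"object","properties":{"deltas":{"type":"array"},"grip_force":{"type":"number"}},"required":["deltas"]}

```bash
mkdir -p pics; ls; python3 - <<'E'
from plant import manip
import cv2,numpy as np
np.set_printoptions(precision=3,suppress=True)
for n in("side","top"):
    cv2.imwrite(f"pics/{n}0.png",manip.capture(n)[:,:,::-1])
    print(n,manip.calibration(n))
s=manip.observe();print(s)
E
```

```text
pics
side {'fx': 452.9611527255137, 'fy': 452.9611527255137, 'cx': 319.0253813360318, 'cy': 246.10571170199964, 'pose': array([[   0.997,    0.049,   -0.061,  499.54 ],
       [  -0.076,    0.416,   -0.906, -891.142],
       [  -0.019,    0.908,    0.418,  419.458],
       [   0.   ,    0.   ,    0.   ,    1.   ]])}
top {'fx': 510.355310019704, 'fy': 510.355310019704, 'cx': 319.44189462926204, 'cy': 233.9700612953759, 'pose': array([[   0.015,    0.993,   -0.115,  426.076],
       [  -0.999,    0.019,    0.029,  -83.081],
       [   0.031,    0.114,    0.993, 1142.401],
       [   0.   ,    0.   ,    0.   ,    1.   ]])}
{'clock': 0.1, 'joint_pos': array([-1.402,  0.381,  1.298, -0.   ,  1.464, -0.215]), 'joint_vel': array([ 0.   , -0.001, -0.002,  0.   , -0.001, -0.001]), 'tau': array([  0.005, -44.922, -23.165,  -0.   ,   0.004,  -0.   ]), 'tool_pos': array([ 205.938, -509.945,  404.191]), 'tcp_rot': array([[ 0.927,  0.374, -0.   ],
       [ 0.374, -0.927,  0.001],
       [ 0.   , -0.001, -1.   ]]), 'wrist_force': array([ 0.53 ,  0.018, -0.641]), 'torque': array([ 0.013, -0.018, -0.008]), 'gripper_force': 0.0, 'width': 85.41768263441534}
```

View pics/side0.png

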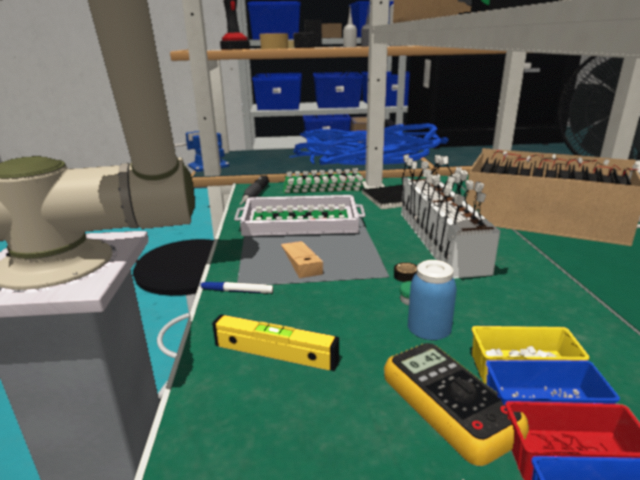

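View pics/top0.png

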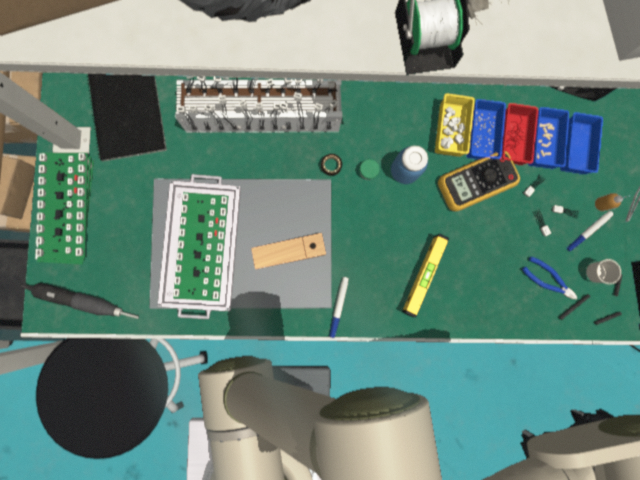

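The side view shows the tray at (302,215), the wedge at (302,258) and the level at (275,342). In the top view the tray is at about (200,245), the wedge runs from (252,257) to (325,245), and the level from (440,238) to (410,312). I'll measure them more closely.

```bash
cat > h.py <<'E'
from plant import manip
import cv2,numpy as np
np.set_printoptions(precision=3,suppress=True)
def world(n,uv,z):
    c=manip.calibration(n);P=c["pose"];uv=np.atleast_2d(uv).astype(float)
    d=np.c_[(uv[:,0]-c["cx"])/c["fx"],-(uv[:,1]-c["cy"])/c["fy"],-np.ones(len(uv))]@P[:3,:3].T
    o=P[:3,3];return o+d*((z-o[2])/d[:,2])[:,None]
def pix(n,X):
    c=manip.calibration(n);P=c["pose"];q=(np.atleast_2d(X)-P[:3,3])@P[:3,:3]
    return np.c_[c["cx"]+c["fx"]*q[:,0]/-q[:,2],c["cy"]-c["fy"]*q[:,1]/-q[:,2]]
def seg(img,lo,hi,box):
    h=cv2.cvtColor(img,cv2.COLOR_RGB2HSV);m=cv2.inRange(h,lo,hi)
    k=np.zeros_like(m);x0,y0,x1,y1=box;k[y0:y1,x0:x1]=m[y0:y1,x0:x1];return k
E
python3 - <<'E'
from h import *
im=cv2.cvtColor(cv2.imread("pics/top0.png"),cv2.COLOR_BGR2RGB)
for nm,lo,hi,box,z in(("level",(18,120,80),(40,255,255),(395,225,455,325),43),("wedge",(8,60,100),(22,220,255),(245,225,332,275),17),("tray",(0,0,160),(180,60,255),(155,175,245,317),34)):
    m=seg(im,lo,hi,box);pts=cv2.findNonZero(m);r=cv2.minAreaRect(pts);b=cv2.boxPoints(r)
    print(nm,len(pts),r);print(b);print(world("top",b,z))
c=im[170:320,150:345];cv2.imwrite("pics/c1.png",cv2.resize(c,None,fx=4,fy=4,interpolation=cv2.INTER_CUBIC)[:,:,::-1])
E
```

```text
level 1072 ((425.3448486328125, 274.362060546875), (14.837627410888672, 81.80390930175781), 23.198589324951172)
[[402.414 309.034]
 [434.638 233.845]
 [448.276 239.69 ]
 [416.052 314.879]]
[[ 394.624 -296.047   43.   ]
 [ 558.3   -367.374   43.   ]
 [ 546.017 -397.247   43.   ]
 [ 382.647 -325.394   43.   ]]
wedge 1611 ((288.0318298339844, 250.6512451171875), (22.609651565551758, 72.92770385742188), 78.11134338378906)
[[250.021 247.101]
 [321.385 232.077]
 [326.042 254.202]
 [254.679 269.226]]
[[ 524.181   36.305   17.   ]
 [ 560.552 -120.605   17.   ]
 [ 511.48  -131.65    17.   ]
 [ 475.656   24.616   17.   ]]
tray 5315 ((198.37240600585938, 246.03106689453125), (73.32915496826172, 142.6721649169922), 4.763641834259033)
[[155.91  314.076]
 [167.759 171.897]
 [240.834 177.986]
 [228.986 320.166]]
[[376.127 229.492  34.   ]
 [685.204 219.685  34.   ]
 [675.177  59.403  34.   ]
 [365.474  74.369  34.   ]]
```

View pics/c1.png

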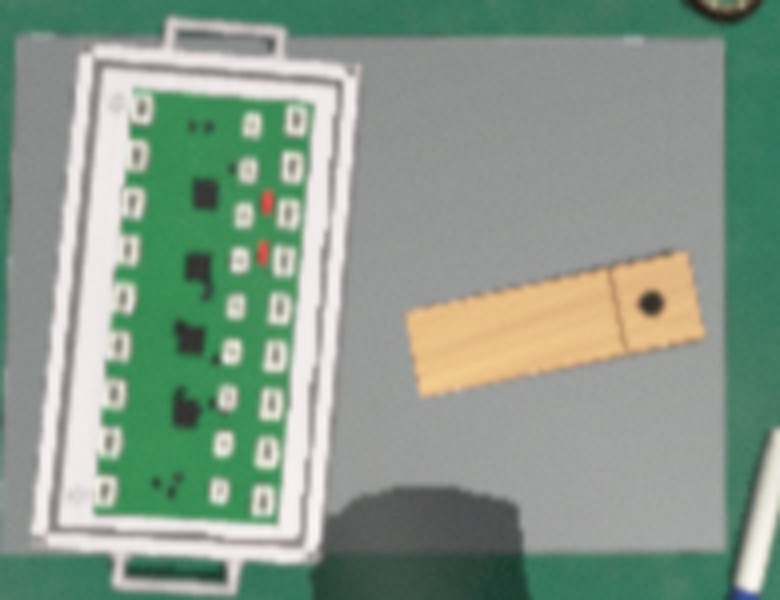

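The crop shows the tray's rim corners at (85,47), (357,65), (316,560) and (35,543). The wedge corners are at (406,310), (686,250), (704,337) and (422,397), with the thin end left. Next I fit both poses.

```bash
cat >> h.py <<'E'
from scipy.optimize import least_squares
from scipy.spatial.transform import Rotation as R
def fit(n,local,uv,g,lean=0,z0=0):
    # local pts, lean about local y (+ raises +x); pose x,y,yaw ; z0 height of origin
    def X(p): return (R.from_euler('zy',[p[2],-lean]).apply(local))+[p[0],p[1],z0]
    s=least_squares(lambda p:(pix(n,X(p))-uv).ravel(),g,x_scale=[10,10,.1])
    return s.x,np.abs(s.fun).max()
E
python3 - <<'E'
from h import *
o=lambda a:np.array(a)/4+[150,170]-.4
tr=o([(85,47),(357,65),(316,560),(35,543)])
lt=np.array([(75,-135,34),(-75,-135,34),(-75,135,34),(75,135,34)],float)
# tray +x -> world +y ; tray y -> world -x
print("tray",fit("top",lt,tr,[525,145,1.57],.07,2+8+58*.07))
we=o([(406,310),(686,250),(704,337),(422,397)])
lw=np.array([(80,-24,4),(-80,-24,30.7),(-80,24,30.7),(80,24,4)],float)
print("wedge",fit("top",lw,we,[518,-48,1.8],0,2))
lv=np.array([(-95,0,43),(95,0,43)],float)
p=fit("top",lv,pix("top",[[469-163.7/2-6,-350+36+2.6,43],[469+82+6,-350-36-2.6,43]]),[469,-350,-.4]);print(p)
print(manip.observe()["tool_pos"])
E
```

```text
tray (array([526.063, 141.259,   1.512]), np.float64(1.5817181819438986))
wedge (array([517.956, -47.394,   1.786]), np.float64(0.44773604026249814))
(array([ 469.037, -349.984,   -0.413]), np.float64(0.4355535794942398))
[ 205.938 -509.945  404.191]
```

Request:
drive_tool(deltas=[0,0,0.03,0,0,0.16,0,0,0,0.03,0,0,0.16,0,0,0,0.03,0,0,0.16,0,0,0,0.03,0,0,0.16,0,0,0,0.03,0,0,0.157,0,0.035,-0.05,0,0,0,0,0,0.035,-0.05,0,0,0,0,0,0.035,-0.05,0,0,0,0,0,0.035,-0.05,0,0,0,0,0,0.035,-0.05,0,0,0,0,0], grip_force=40)

```text
clock: 1.35
tool_pos: [468.2, -350.0, 254.5]
tcp_rot: [[0.916, -0.402, -0.0], [-0.402, -0.916, 0.0], [-0.0, -0.0, -1.0]]
wrist_force: [1.1, -1.3, 0.3]
width: 85.5
gripper_force: 0.0
```

```bash
cat >> h.py <<'E'
def to(x,y,z,yaw,tilt=None):
    "shift in tool axes (after turning to tool-y yaw) and turn about tool z"
    s=manip.observe();r=s["tcp_rot"]
    T=np.c_[[np.sin(-yaw)*-1*-1,0,0]] if 0 else None
    ty=np.array([np.cos(yaw),np.sin(yaw),0]);tz=np.array([0,0,-1.]);T=np.c_[np.cross(ty,tz),ty,tz]
    d=np.array([x,y,z])-s["tool_pos"]
    print("t",s["clock"],"pos",s["tool_pos"],"shift m",T.T@d/1000,"now-axes shift",r.T@d/1000,"turn",R.from_matrix(r.T@T).as_rotvec(),"F",s["wrist_force"],"w",s["width"])
E
sed -i '/if 0 else None/d' h.py
python3 -c "
from h import *
to(469,-350,176,-.413-np.pi/2)"
```

```text
t 1.35 pos [ 468.157 -350.     254.519] shift m [ 0.001 -0.     0.079] now-axes shift [ 0.001 -0.     0.079] turn [-0.  0. -0.] F [ 1.099 -1.295  0.348] w 85.5432222646546
```

Request:
drive_tool(deltas=[0.001,0,0.03,0,0,0,0,0,0,0.03,0,0,0,0,0,0,0.018,0,0,0,0,0,0,0,0,0,0,1,0,0,0,0,0,0,1,0,0,0,0,0,0,1,0,0,0,0,0,0,1,0,0,0,0,0,0,1,0,0,0,0,0,0,1], grip_force=40)

```text
clock: 2.48
tool_pos: [467.6, -351.8, 177.6]
tcp_rot: [[0.916, -0.402, 0.001], [-0.402, -0.916, -0.001], [0.001, 0.001, -1.0]]
wrist_force: [-0.2, 1.3, 5.9]
width: 23.5
gripper_force: 41.0
```

Request:
drive_tool(deltas=[0,0,-0.03,0,0,0,1,0,0,-0.05,0,0,0,1,0,0,-0.05,0,0,-0.15,1,0,0,0,0,0,-0.175,1,0,0,0,0,0,-0.175,1,0,0,0,0,0,-0.175,1,0,0,0,0,0,-0.175,1,0,0,0,0,0,-0.175,1,0,0,0,0,0,-0.175,1,0,0,0,0,0,-0.175,1])

```text
clock: 3.72
tool_pos: [467.4, -351.6, 306.4]
tcp_rot: [[0.567, 0.823, -0.001], [0.823, -0.567, 0.001], [0.0, -0.001, -1.0]]
wrist_force: [-0.1, -0.5, -3.0]
width: 23.5
gripper_force: 39.9
```

Request:
drive_tool(deltas=[0,0,0,0,0,-0.175,1,0,0,0,0,0,-0.175,1,0,0,0,0,0,-0.175,1,0,0,0,0,0,-0.025,1,0.03,0.005,0,0,0,0,1,0.05,0.01,0,0,0,0,1,0.05,0.01,0,0,0,0,1,0.05,0.01,0,0,0,0,1,0.05,0.01,0,0,0,0,1,0.05,0.01,0,0,0,0,1])

```text
clock: 4.97
tool_pos: [539.1, -73.8, 306.7]
tcp_rot: [[0.062, 0.998, -0.0], [0.998, -0.062, -0.0], [-0.0, -0.0, -1.0]]
wrist_force: [0.8, -0.9, -2.4]
width: 23.8
gripper_force: 39.9
```

```bash
python3 -c "
from h import *
to(566,139,280,-.059)
cv2.imwrite('pics/s1.png',cv2.resize(manip.capture('side')[150:390,180:500],None,fx=2.4,fy=2.4,interpolation=cv2.INTER_CUBIC)[:,:,::-1])"
```

```text
t 4.975 pos [539.073 -73.792 306.721] shift m [0.214 0.014 0.027] now-axes shift [0.214 0.014 0.027] turn [-0.     0.    -0.003] F [ 0.819 -0.894 -2.429] w 23.84034981775915
```

View pics/s1.png

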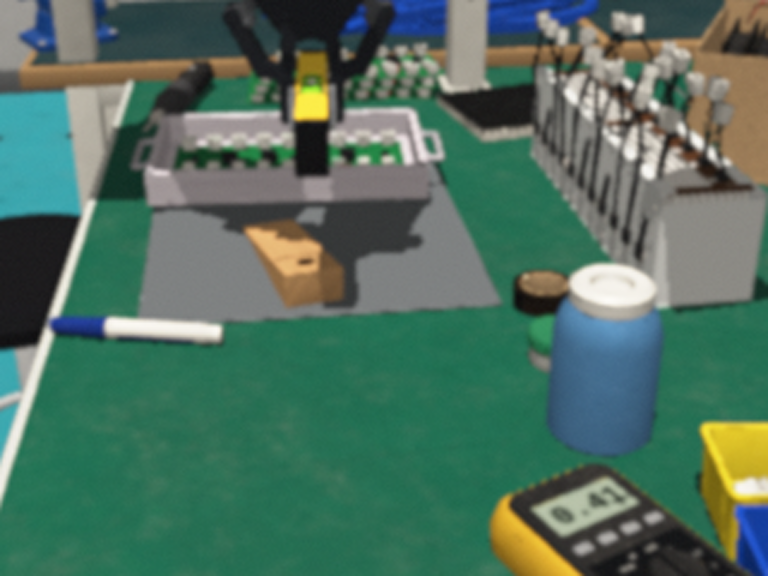

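The level is gripped squarely at about (312,110), above the tray's line. Next: over the tray, then tilt about 0.07 to match the lean.

Request:
drive_tool(deltas=[0.05,0.003,0,0,0,0,1,0.05,0.003,0,0,0,0,1,0.05,0.004,0,0,0,0,1,0.04,0.004,0.01,0,0,-0.003,1,0.012,0,0.02,0,0,0,1,0,0,0.02,0,0.07,0,1,0,0,0.01,0,0,0,1,0,0,0.005,0,0,0,1])

```text
clock: 6.02
tool_pos: [564.9, 126.2, 241.5]
tcp_rot: [[0.057, 0.998, 0.004], [0.996, -0.057, 0.069], [0.069, -0.0, -0.998]]
wrist_force: [-0.6, 0.4, -2.0]
width: 23.7
gripper_force: 39.9
```

Request:
drive_tool(deltas=[0,0,0.004,0,0,0,1,0,0,0.003,0,0,0,1,0,0,0,0,0,0,1])

```text
clock: 6.4
tool_pos: [564.9, 126.9, 234.9]
tcp_rot: [[0.056, 0.998, 0.004], [0.996, -0.056, 0.07], [0.07, 0.0, -0.998]]
wrist_force: [1.1, 0.2, -2.1]
width: 23.7
gripper_force: 39.9
```

```bash
python3 -c "
from h import *
to(566,126.5,225,-.059)
cv2.imwrite('pics/s2.png',cv2.resize(manip.capture('side')[160:280,220:380],None,fx=5,fy=5,interpolation=cv2.INTER_CUBIC)[:,:,::-1])"
```

```text
t 6.4 pos [564.873 126.915 234.883] shift m [-0.     0.001  0.01 ] now-axes shift [-0.001  0.001  0.01 ] turn [-0.    -0.07   0.003] F [ 1.054  0.153 -2.086] w 23.661156228715967
```

View pics/s2.png

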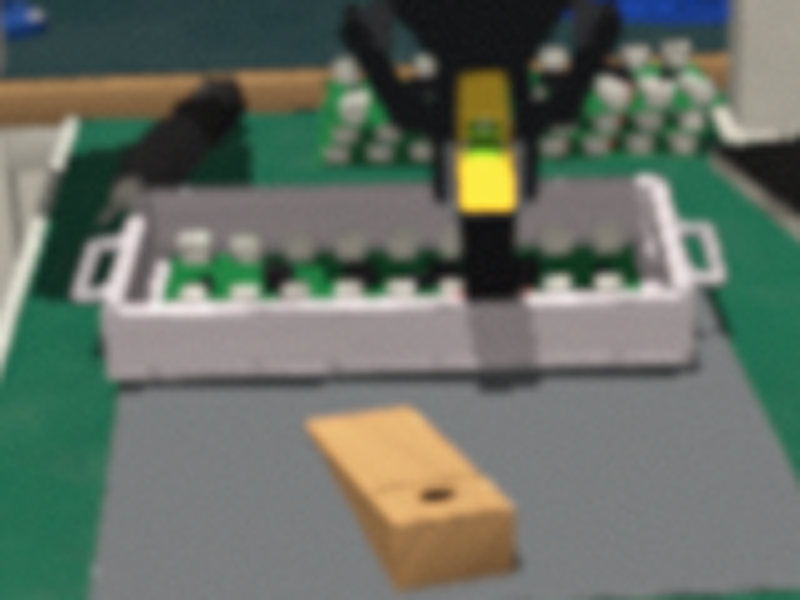

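The level's near end hangs just above the low rim at about (495,295), with its shadow on the side wall below. I'll lower it in small steps until there is contact.

Request:
drive_tool(deltas=[0,0,0.002,0,0,0,1,0,0,0.002,0,0,0,1,0,0,0.002,0,0,0,1,0,0,0,0,0,0,1])

```text
clock: 6.95
tool_pos: [564.9, 127.3, 228.6]
tcp_rot: [[0.056, 0.998, 0.004], [0.996, -0.056, 0.07], [0.07, -0.0, -0.998]]
wrist_force: [-0.1, 0.3, -2.1]
width: 23.8
gripper_force: 39.9
```

Request:
drive_tool(deltas=[0,0,0.0015,0,0,0,1,0,0,0,0,0,0,1])

```text
clock: 7.2
tool_pos: [564.9, 127.5, 227.2]
tcp_rot: [[0.056, 0.998, 0.004], [0.996, -0.056, 0.07], [0.07, -0.0, -0.998]]
wrist_force: [-0.2, -0.1, -2.0]
width: 23.3
gripper_force: 39.9
```

Request:
drive_tool(deltas=[0,0,0.0015,0,0,0,1,0,0,0,0,0,0,1])

```text
clock: 7.45
tool_pos: [564.9, 127.6, 225.7]
tcp_rot: [[0.056, 0.998, 0.004], [0.996, -0.056, 0.07], [0.07, -0.0, -0.998]]
wrist_force: [0.3, 0.3, -2.1]
width: 23.7
gripper_force: 39.9
```

Request:
drive_tool(deltas=[0,0,0.0015,0,0,0,1,0,0,0,0,0,0,1])

```text
clock: 7.7
tool_pos: [565.0, 127.7, 224.7]
tcp_rot: [[0.056, 0.998, 0.005], [0.996, -0.056, 0.07], [0.07, 0.001, -0.998]]
wrist_force: [-0.8, 0.4, 2.4]
width: 23.8
gripper_force: 40.7
```

Request:
drive_tool(deltas=[0,0,0.0005,0,0,0,1,0,0,0,0,0,0,0.6,0,0,0,0,0,0,0.4,0,0,0,0,0,0,0.2,0,0,0,0,0,0,0,0,0,-0.02,0,0,0,0,0,0,-0.04,0,0,0,0,0,0,-0.04,0,0,0,0])

```text
clock: 8.7
tool_pos: [564.4, 120.7, 324.6]
tcp_rot: [[0.056, 0.998, 0.003], [0.996, -0.056, 0.07], [0.07, -0.001, -0.998]]
wrist_force: [0.8, 0.4, -0.5]
width: 85.4
gripper_force: 0.0
```

```bash
python3 -c "
from h import *
to(566,126.5,290,-.059)
b=manip.capture('top')[170:320,150:345]
a=manip.capture('side')[170:290,220:380]
a=cv2.resize(a,(400,300),interpolation=cv2.INTER_CUBIC);b=cv2.resize(b,(390,300),interpolation=cv2.INTER_CUBIC)
cv2.imwrite('pics/s3.png',np.hstack([a,b])[:,:,::-1])"
```

```text
t 8.7 pos [564.436 120.652 324.57 ] shift m [0.006 0.001 0.035] now-axes shift [0.003 0.001 0.035] turn [-0.001 -0.07   0.003] F [ 0.839  0.401 -0.507] w 85.41393673283264
```

View pics/s3.png

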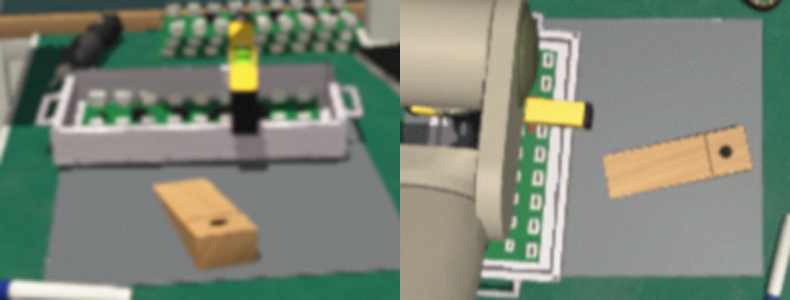

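The level lies across both rims, seen in the side half at (240,100) and in the top half at (555,112), and the gripper is clear of it. Next is the wedge: grip it 8 mm from the thick end.

Request:
drive_tool(deltas=[0,0,0,0,-0.07,0,0,0,0,0,0,0,-0.138,0,0,0,0,0,0,-0.14,0])

```text
clock: 9.18
tool_pos: [564.4, 120.8, 322.7]
tcp_rot: [[-0.225, 0.974, -0.001], [0.974, 0.225, 0.0], [0.0, -0.001, -1.0]]
wrist_force: [-0.3, -1.5, -0.2]
width: 85.6
gripper_force: 0.0
```

```bash
python3 -c "
from h import *
to(533.4,-117.7,175,.216)"
```

```text
t 9.175 pos [564.396 120.821 322.662] shift m [-0.226 -0.081  0.148] now-axes shift [-0.225 -0.084  0.148] turn [-0.001 -0.     0.011] F [-0.338 -1.472 -0.206] w 85.57039956034284
```

Request:
drive_tool(deltas=[-0.05,-0.018,0,0,0,0.011,0,-0.05,-0.018,0,0,0,0,0,-0.05,-0.018,0,0,0,0,0,-0.05,-0.018,0.02,0,0,0,0,-0.026,-0.009,0.04,0,0,0,0,0,0,0.04,0,0,0,0,0,0,0.03,0,0,0,0,0,0,0,0,0,0,0])

```text
clock: 10.18
tool_pos: [532.7, -117.2, 191.4]
tcp_rot: [[-0.209, 0.978, -0.005], [0.978, 0.209, 0.002], [0.003, -0.004, -1.0]]
wrist_force: [0.1, 0.9, -0.1]
width: 85.2
gripper_force: 0.0
```

```bash
python3 -c "
from h import *
to(533.4,-117.7,175,.216)
b=manip.capture('top')[170:320,150:345]
a=manip.capture('side')[170:290,220:380]
a=cv2.resize(a,(400,300),interpolation=cv2.INTER_CUBIC);b=cv2.resize(b,(390,300),interpolation=cv2.INTER_CUBIC)
cv2.imwrite('pics/s4.png',np.hstack([a,b])[:,:,::-1])"
```

```text
t 10.175 pos [ 532.692 -117.159  191.396] shift m [-0.001  0.001  0.016] now-axes shift [-0.001  0.001  0.016] turn [-0.004 -0.003 -0.005] F [ 0.08   0.874 -0.136] w 85.23352068643861
```

View pics/s4.png

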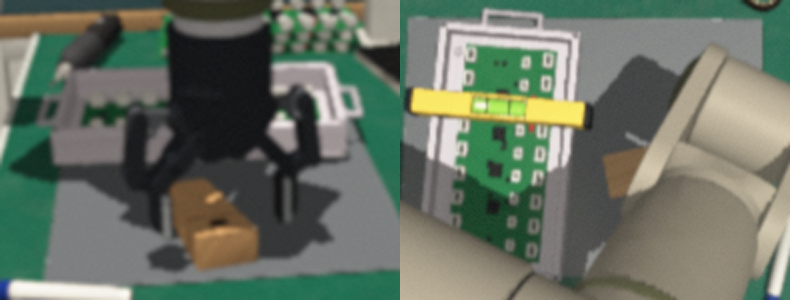

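The fingers straddle the wedge's thick end in the side half at (160–290,200). In the top half the bubble sits at the left, high end (480,104) and both level ends overhang. I'll lower and close on the wedge.

Request:
drive_tool(deltas=[-0.001,0.001,0.01,-0.004,-0.003,-0.005,0,0,0,0.006,0,0,0,0,0,0,0,0,0,0,0.3,0,0,0,0,0,0,0.6,0,0,0,0,0,0,1,0,0,0,0,0,0,1,0,0,0,0,0,0,1], grip_force=40)

```text
clock: 11.15
tool_pos: [534.5, -118.1, 178.0]
tcp_rot: [[-0.214, 0.977, 0.005], [0.977, 0.214, -0.002], [-0.004, 0.005, -1.0]]
wrist_force: [-0.8, 0.7, 5.9]
width: 47.3
gripper_force: 41.7
```

```bash
python3 -c "
from h import *
to(533.4,-117.7,175,.216)
p=np.array([526.06,141.26]);ex=np.array([np.cos(1.512),np.sin(1.512)]);ey=np.array([-ex[1],ex[0]])
for ins in (-20,60): 
  g=p+ex*(-75-152+ins)+ey*15; print(ins,g)
g=p+ex*(-75-152-20)+ey*15
to(g[0],g[1],178,-.059)"
```

```text
t 11.15 pos [ 534.542 -118.135  177.961] shift m [ 0.001 -0.001  0.003] now-axes shift [ 0.001 -0.001  0.003] turn [ 0.005  0.004 -0.   ] F [-0.777  0.659  5.935] w 47.34428213620385
-20 [ 496.572 -104.432]
60 [501.273 -24.57 ]
t 11.15 pos [ 534.542 -118.135  177.961] shift m [ 0.011 -0.039 -0.   ] now-axes shift [ 0.022 -0.034 -0.   ] turn [0.005 0.003 0.275] F [-0.777  0.659  5.935] w 47.34428213620385
```

Request:
drive_tool(deltas=[0,0,-0.007,0,0,0,1,0,0,0,0.004,0.003,0.138,1,0,0,0,0,0,0.137,1,0.006,-0.02,0,0,0,0,1,0.005,-0.019,0,0,0,0,1,0,0,0,0,0,0,1])

```text
clock: 11.9
tool_pos: [495.5, -104.4, 184.7]
tcp_rot: [[0.059, 0.998, -0.001], [0.998, -0.059, 0.001], [0.001, -0.001, -1.0]]
wrist_force: [0.7, -0.5, -0.5]
width: 46.8
gripper_force: 41.3
```

```bash
python3 -c "
from h import *
to(496.6,-104.4,178,-.059)
b=manip.capture('top')[170:320,150:345]
a=manip.capture('side')[170:290,220:380]
a=cv2.resize(a,(400,300),interpolation=cv2.INTER_CUBIC);b=cv2.resize(b,(390,300),interpolation=cv2.INTER_CUBIC)
cv2.imwrite('pics/s5.png',np.hstack([a,b])[:,:,::-1])"
```

```text
t 11.9 pos [ 495.454 -104.447  184.686] shift m [0.    0.001 0.007] now-axes shift [0.    0.001 0.007] turn [-0.001 -0.001  0.   ] F [ 0.683 -0.489 -0.45 ] w 46.78972710570231
```

View pics/s5.png

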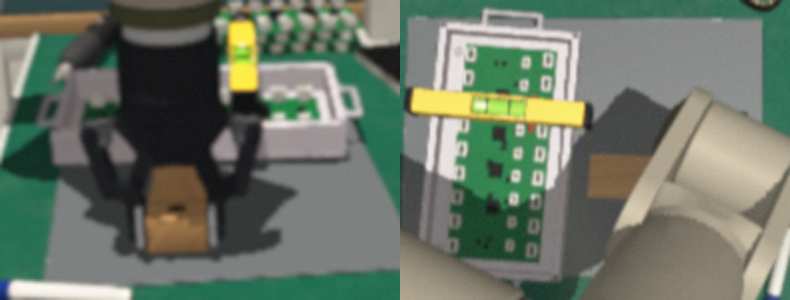

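The wedge is held square to the tray. In the top half its thin end is at (588,175), about 17 mm before the rim at (572,175). I'll lower it to the mat.

Request:
drive_tool(deltas=[0,0,0.004,0,0,0,1,0,0,0.001,0,0,0,1,0,0,0,0,0,0,1])

```text
clock: 12.38
tool_pos: [496.3, -104.8, 179.3]
tcp_rot: [[0.059, 0.998, -0.0], [0.998, -0.059, 0.0], [0.0, -0.0, -1.0]]
wrist_force: [-0.1, 0.9, -0.4]
width: 46.9
gripper_force: 41.3
```

Request:
drive_tool(deltas=[0,0,0.001,0,0,0,1,0,0,0,0,0,0,1])

```text
clock: 12.62
tool_pos: [496.1, -104.8, 178.5]
tcp_rot: [[0.059, 0.998, 0.0], [0.998, -0.059, 0.0], [0.0, 0.0, -1.0]]
wrist_force: [0.1, -0.3, -1.3]
width: 47.1
gripper_force: 41.3
```

Request:
drive_tool(deltas=[0,0,0.001,0,0,0,1,0,0,0,0,0,0,1])

```text
clock: 12.88
tool_pos: [496.1, -104.8, 178.0]
tcp_rot: [[0.059, 0.998, 0.001], [0.998, -0.059, 0.0], [0.0, 0.001, -1.0]]
wrist_force: [-1.4, 0.4, 4.7]
width: 47.1
gripper_force: 41.8
```

Request:
drive_tool(deltas=[0.006,0,0,0,0,0,1,0.006,0,0,0,0,0,1,0.006,0,0,0,0,0,1,0.006,0,0,0,0,0,1,0.006,0,0,0,0,0,1,0.005,0,0,0,0,0,1,0.005,0,0,0,0,0,1,0.005,0,0,0,0,0,1])

```text
clock: 13.88
tool_pos: [499.1, -59.8, 177.9]
tcp_rot: [[0.058, 0.998, 0.002], [0.998, -0.058, -0.001], [-0.001, 0.002, -1.0]]
wrist_force: [-1.1, -6.1, 4.5]
width: 47.4
gripper_force: 42.0
```

Request:
drive_tool(deltas=[0.004,0,0,0,0,0,1,0.004,0,0,0,0,0,1,0.004,0,0,0,0,0,1,0.004,0,0,0,0,0,1,0.004,0,0,0,0,0,1])

```text
clock: 14.5
tool_pos: [500.3, -40.0, 178.0]
tcp_rot: [[0.059, 0.998, 0.002], [0.998, -0.059, -0.001], [-0.001, 0.002, -1.0]]
wrist_force: [-0.5, -6.0, 5.4]
width: 47.2
gripper_force: 42.0
```

Request:
drive_tool(deltas=[0.003,0,0,0,0,0,1,0.003,0,0,0,0,0,1,0.003,0,0,0,0,0,1,0,0,0,0,0,0,1])

```text
clock: 15.0
tool_pos: [500.8, -30.8, 177.9]
tcp_rot: [[0.059, 0.998, 0.002], [0.998, -0.059, -0.001], [-0.0, 0.002, -1.0]]
wrist_force: [0.6, -3.2, 6.1]
width: 47.3
gripper_force: 42.0
```

Request:
drive_tool(deltas=[0,0,0,0,0,0,1,0,0,0,0,0,0,1,0,0,0,0,0,0,1,0,0,0,0,0,0,1,0,0,0,0,0,0,1,0,0,0,0,0,0,1])

```text
clock: 15.75
tool_pos: [500.8, -30.8, 177.9]
tcp_rot: [[0.059, 0.998, 0.002], [0.998, -0.059, -0.0], [-0.0, 0.002, -1.0]]
wrist_force: [0.7, -3.8, 5.7]
width: 47.3
gripper_force: 42.0
```

```bash
cat > bub.py <<'E'
from h import *
a=np.mean([manip.capture('top').astype(float) for _ in range(2)],0).astype(np.uint8)
m=seg(a,(18,120,60),(33,255,255),(145,205,305,240))
x=cv2.findNonZero(m).reshape(-1,2)
vx,vy,x0,y0=cv2.fitLine(x,cv2.DIST_L2,0,.01,.01).ravel()
print("axis",vx,vy,"cols",x[:,0].min(),x[:,0].max(),"c",x0,y0)
us=np.arange(178,222,1.);off=np.array([-1,0,1.])
U=us[None]+0*off[:,None];V=y0+(us[None]-x0)*vy/vx+off[:,None]
p=cv2.remap(a,U.astype(np.float32),V.astype(np.float32),cv2.INTER_LINEAR)
for k,u in enumerate(us): print(int(u),p[:,k].tolist())
cv2.imwrite(f"pics/b_{manip.observe()['clock']:.1f}.png",cv2.resize(a[200:245,145:260],None,fx=6,fy=6,interpolation=cv2.INTER_CUBIC)[:,:,::-1])
E
python3 bub.py; ls pics
```

```text
axis 0.9972126 0.07461292 cols 153 240 c 195.7489 223.21365
178 [[251, 236, 105], [251, 236, 105], [251, 236, 106]]
179 [[251, 236, 105], [251, 236, 106], [251, 236, 106]]
180 [[251, 235, 104], [250, 235, 103], [251, 236, 107]]
181 [[250, 235, 104], [250, 234, 104], [250, 234, 104]]
182 [[245, 225, 97], [244, 223, 95], [243, 222, 95]]
183 [[206, 194, 77], [198, 189, 75], [191, 186, 75]]
184 [[165, 210, 77], [163, 212, 78], [162, 210, 80]]
185 [[173, 232, 89], [174, 234, 90], [174, 232, 91]]
186 [[177, 236, 91], [180, 237, 93], [178, 236, 93]]
187 [[178, 236, 92], [180, 238, 93], [177, 235, 92]]
188 [[178, 236, 92], [180, 237, 94], [175, 233, 91]]
189 [[171, 230, 89], [167, 226, 88], [162, 221, 84]]
190 [[145, 197, 82], [130, 173, 75], [121, 163, 69]]
191 [[159, 177, 127], [158, 175, 123], [144, 175, 99]]
192 [[230, 234, 202], [229, 236, 195], [203, 229, 149]]
193 [[245, 247, 226], [244, 247, 220], [221, 241, 168]]
194 [[247, 248, 229], [245, 248, 224], [224, 242, 178]]
195 [[247, 248, 229], [244, 248, 223], [223, 243, 177]]
196 [[245, 247, 227], [244, 248, 220], [221, 241, 172]]
197 
[... 736 characters left out ...]
7, 207, 86]]
211 [[242, 227, 100], [243, 226, 100], [244, 227, 101]]
212 [[249, 233, 105], [250, 233, 105], [250, 234, 106]]
213 [[250, 234, 107], [250, 234, 107], [250, 235, 107]]
214 [[250, 233, 106], [250, 234, 107], [250, 235, 107]]
215 [[250, 234, 105], [250, 234, 106], [251, 235, 107]]
216 [[250, 234, 107], [250, 235, 107], [250, 235, 107]]
217 [[250, 234, 107], [251, 235, 109], [251, 236, 108]]
218 [[250, 235, 107], [250, 235, 108], [250, 235, 106]]
219 [[250, 235, 107], [250, 235, 107], [250, 235, 106]]
220 [[250, 235, 107], [251, 235, 108], [250, 235, 107]]
221 [[251, 235, 107], [251, 235, 107], [250, 233, 106]]
b_15.8.png
c1.png
s1.png
s2.png
s3.png
s4.png
s5.png
side0.png
top0.png
```

The bubble centre is at column 194.9 and the lines' middle at about 196.4, so it sits roughly 3 mm toward the high side. That calls for about 7 mm more wedge.

Request:
drive_tool(deltas=[0.002,0,0,0,0,0,1,0.003,0,0,0,0,0,1,0.002,0,0,0,0,0,1,0,0,0,0,0,0,1,0,0,0,0,0,0,1,0,0,0,0,0,0,1,0,0,0,0,0,0,1,0,0,0,0,0,0,1,0,0,0,0,0,0,1,0,0,0,0,0,0,1])

```text
clock: 17.1
tool_pos: [501.2, -23.9, 178.0]
tcp_rot: [[0.059, 0.998, 0.002], [0.998, -0.059, -0.001], [-0.001, 0.002, -1.0]]
wrist_force: [0.2, -4.1, 5.7]
width: 47.3
gripper_force: 42.0
```

Request:
drive_tool(deltas=[0,0,0,0,0,0,1,0,0,0,0,0,0,1,0,0,0,0,0,0,1,0,0,0,0,0,0,1])

```text
clock: 17.6
tool_pos: [501.2, -23.9, 177.9]
tcp_rot: [[0.059, 0.998, 0.002], [0.998, -0.059, -0.001], [-0.001, 0.002, -1.0]]
wrist_force: [0.6, -4.3, 5.1]
width: 47.4
gripper_force: 42.0
```

```bash
sed -i 's/^for k,u.*/A=p.mean(0);b=A[:,2];r=A[:,0]\nx=lambda f,t,lo,hi:[round(us[i]+(t-f[i])\/(f[i+1]-f[i]),2) for i in range(len(us)-1) if lo<us[i]<hi and (f[i]-t)*(f[i+1]-t)<0]\nprint("bubble edges",x(b,145,184,210));print("window R",r.astype(int).tolist())/' bub.py; python3 bub.py
```

```text
axis 0.9975453 0.07002433 cols 153 238 c 193.74597 222.99655
bubble edges [np.float64(192.31), np.float64(199.42)]
window R [251, 251, 250, 250, 238, 175, 160, 175, 177, 178, 177, 161, 124, 148, 191, 226, 237, 238, 238, 237, 233, 221, 178, 126, 142, 174, 183, 183, 184, 183, 179, 172, 204, 245, 250, 250, 250, 250, 250, 250, 249, 242, 221, 190]
```

The bubble is centred: 195.87 against 195.75 for the middle of the lines. I'll release the wedge, lift away, and check again.

Request:
drive_tool(deltas=[0,0,0,0,0,0,0.5,0,0,0,0,0,0,0.2,0,0,0,0,0,0,0,0,0,0,0,0,0,0,-0.01,0,-0.02,0,0,0,0,-0.02,0,-0.04,0,0,0,0,-0.04,0,-0.04,0,0,0,0,-0.05,0,-0.03,0,0,0,0,-0.05,0,0,0,0,0,0,-0.04,0,0,0,0,0,0])

```text
clock: 18.95
tool_pos: [488.1, -235.3, 307.8]
tcp_rot: [[0.06, 0.998, 0.001], [0.998, -0.06, 0.0], [0.0, 0.001, -1.0]]
wrist_force: [0.8, 0.4, -1.3]
width: 85.4
gripper_force: 0.0
```

Request:
drive_tool(deltas=[0,0,0,0,0,0,0,0,0,0,0,0,0,0,0,0,0,0,0,0,0,0,0,0,0,0,0,0,0,0,0,0,0,0,0,0,0,0,0,0,0,0])

```text
clock: 19.7
tool_pos: [488.5, -233.4, 307.6]
tcp_rot: [[0.059, 0.998, 0.0], [0.998, -0.059, 0.0], [0.0, 0.0, -1.0]]
wrist_force: [0.3, 0.0, 0.4]
width: 85.4
gripper_force: 0.0
```

```bash
python3 bub.py; python3 -c "
from h import *
a=cv2.resize(manip.capture('side')[160:280,220:380],(400,300),interpolation=cv2.INTER_CUBIC)
b=cv2.resize(manip.capture('top')[170:320,150:345],(390,300),interpolation=cv2.INTER_CUBIC)
cv2.imwrite('pics/s6.png',np.hstack([a,b])[:,:,::-1])"
```

```text
axis 0.9971504 0.07543923 cols 153 239 c 196.05652 223.24457
bubble edges [np.float64(192.35), np.float64(199.38)]
window R [250, 250, 250, 249, 237, 174, 160, 173, 176, 176, 175, 160, 123, 146, 191, 224, 234, 236, 236, 234, 230, 219, 177, 125, 142, 173, 182, 182, 183, 181, 176, 172, 205, 244, 249, 250, 250, 250, 250, 250, 250, 250, 250, 250]
```

View pics/s6.png

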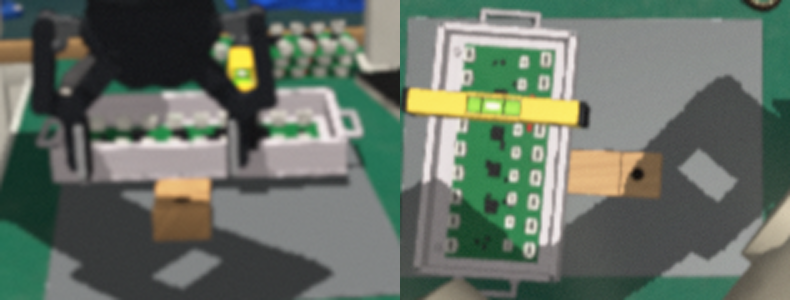

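The top half shows the wedge under the low side at (615,173), the level across the rims, and the bubble between its lines at (493,105). After release its edges are at 192.35 and 199.38, still centred. The robot is clear, so I'm handing in the job.

```bash
python3 -c "
from plant import manip
print(manip.job_done())"
```

```text
the job is handed in; nothing more can be done
None
```

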